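# Chock the skate wheel chute and load it

## Task

Stand the black rubber stopper squarely on the red band near the low end of the sloping wheel chute, so that nothing can roll out. Only then lower the yellow wheel gently into the chute on the uphill side of the stopper and let it go, and after it the blue wheel, so that yellow rests against the stopper and blue rests right behind yellow, both staying put. Do not drop the wheels or let them race down the slope, and leave the white wheel and everything else on the bench where they are.

Things in the scene. Friction and masses are not known exactly. Their poses are not given: they have to be found in the camera images.
- chute: Fixed aluminium channel, open at the top and both ends, 320 mm long, 50 wide outside, 42 inside. Origin: centre of its underside, on the bench. x is level, along the channel to the HIGH end; y across, z up. Floor slopes 8 degrees: surface at z = 55 mm + x*tan(8 deg), x from -160 to 160 mm. Side walls 4 mm thick, 14 mm above the floor. Wheels roll down and out unless chocked.
- chute_band (a point): Centre of the red band painted across the chute floor near the low end, on the floor surface, 100 mm down-chute of the chute's origin (x = -100 mm). The band is 70 mm long along the chute, as long as the stopper. Axes as the chute's.
- stopper: Black rubber block 70 mm long (x), 34 wide (y), 50 tall (z), about 0.18 kg, three grey stripes on top, standing on the bench. Origin: centre of its underside. In the chute it stands on the same 70 x 34 face, tilted with the floor, long side along the channel (4 mm play each side), either end uphill; friction holds it there.
- stopper_mid (a point): Point on the stopper's centre line 31 mm above its underside (wheel-centre height when both are on the same floor).
- wheel_yellow: Yellow skate wheel, 62 mm diameter, 34 wide, about 0.13 kg, black and steel hub. Origin: wheel centre; y is the rolling axis (level). Starts standing on its tread in one of the stand's three cradles; grasp across its flat faces. In the chute its axis lies across the channel (4 mm play each side).
- wheel_blue: Blue skate wheel, same size, frame and start as the yellow one, in another cradle.
- wheel_white: White skate wheel, same size and frame, in another cradle: must stay there.
- stand: Fixed wooden wheel stand, 270 mm long (x), 50 wide (y), base 12 thick, three cradles at x = -85, 0, 85 mm between cross ridges 6 mm high. Wheels stand in a row, axes along the stand's y, centres 43 mm above the bench; any wheel in any cradle. Origin: centre of its underside.
- punch: Brass drift punch lying on the bench, 130 mm long (x), 22 mm thick. Bystander.
- skate_key: Rusty flat skate key, 118 mm long, 12 mm thick. Bystander.
- truck: Red steel skate truck, 85 mm base with a 130 mm axle (y), 51 mm tall. Bystander.
- solvent_can: Blue can, 66 mm diameter, 120 mm tall. Bystander.
- brush: Hand brush lying on the bench. Bystander.
- wrench: Steel wrench, 160 mm long, lying on the bench. Bystander.
Mind the look-alikes: they are no part of the job. What is meant by the stopper is not orange, and is the smaller of those in its own colour.

How it is judged:
On the way, in this order (a step that is already met when the one before it is completed fails the run):
1. the stopper stands on the red band in the chute, released (horizontal distance between stopper and chute_band below 0.025 m and y of stopper in the frame of chute between -0.008 and 0.008 m and z of stopper in the frame of chute_band between -0.008 and 0.008 m and angle between stopper's own z axis and vertical below 0.25 rad and contact force between stopper and the fingers below 0.05 N), for 0.2 s.
2. the yellow wheel rests in the chute against the uphill side of the stopper, released (horizontal distance between stopper and chute_band below 0.025 m and y of stopper in the frame of chute between -0.008 and 0.008 m and z of stopper in the frame of chute_band between -0.008 and 0.008 m and angle between stopper's own z axis and vertical below 0.25 rad and y of wheel_yellow in the frame of chute between -0.009 and 0.009 m and angle between the y axis of wheel_yellow and the y axis of chute, either way round below 0.25 rad and linear speed of wheel_yellow below 0.02 m/s and contact force between wheel_yellow and chute above 0.03 N and contact force between wheel_yellow and the fingers below 0.05 N and distance between wheel_yellow and stopper_mid below 0.073 m and x of wheel_yellow in the frame of chute_band above 0.03 m), for 0.2 s.
At the end, for the whole second after the job is handed in: The stopper stands on the chute floor within 25 mm of the red band's centre; the yellow wheel rests on its tread in the channel, uphill against the stopper (within 7 mm), the blue wheel right behind it (within 6 mm); all released and at rest (all of step 2 and contact force between each of stopper, wheel_blue and the fingers below 0.05 N and y of wheel_blue in the frame of chute between -0.009 and 0.009 m and angle between the y axis of wheel_blue and the y axis of chute, either way round below 0.25 rad and linear speed of wheel_blue below 0.02 m/s and contact force between wheel_blue and chute above 0.03 N and distance between wheel_blue and wheel_yellow below 0.068 m and distance between wheel_blue and stopper_mid above 0.11 m); the robot touches nothing.
It fails at once if a wheel is let go in the chute while the stopper is not in place on the red band ((contact force between wheel_yellow and chute above 0.05 N and contact force between wheel_yellow and the fingers below 0.05 N and not (horizontal distance between stopper and chute_band below 0.025 m and y of stopper in the frame of chute between -0.008 and 0.008 m and z of stopper in the frame of chute_band between -0.008 and 0.008 m and angle between stopper's own z axis and vertical below 0.25 rad)) or (contact force between wheel_blue and chute above 0.05 N and contact force between wheel_blue and the fingers below 0.05 N and not (horizontal distance between stopper and chute_band below 0.025 m and y of stopper in the frame of chute between -0.008 and 0.008 m and z of stopper in the frame of chute_band between -0.008 and 0.008 m and angle between stopper's own z axis and vertical below 0.25 rad))).
It fails at once if a wheel is dropped or runs away (faster than 0.6 m/s out of the fingers) ((linear speed of wheel_yellow above 0.6 m/s and contact force between wheel_yellow and the fingers below 0.05 N) or (linear speed of wheel_blue above 0.6 m/s and contact force between wheel_blue and the fingers below 0.05 N)).
It fails at once if the white wheel is moved more than 20 mm (distance of wheel_white from where it was at the start of the episode above 0.02 m).
It fails at once if another thing on the bench is moved more than 30 mm (distance of any of punch, skate_key, truck, solvent_can, brush, wrench from where it was at the start of the episode above 0.03 m).
It also fails if it takes over 66 s, if anything falls off the work surface, if the arm or the gripper's body presses on something with over 40 N, if the wrist force passes 120 N, or if a joint passes its speed limit or range.

## Robot

A 6-joint arm with a two-finger parallel gripper is mounted at the origin on the work surface. World frame = base frame: x ahead of the robot, y to its left, z up, the work surface at z = 0. Lengths are in m, angles in rad, forces in N, time in s.
With the tool pointing down it reaches from about 0.35 to 0.775 m from the base axis. Payload 7.3 kg.
Tool frame: the origin (TCP) lies between the finger pads; the fingertips stand 25 mm ahead of it and the grasp point (between the pads) lies 6 mm ahead of it; y points along the fingers, z is the direction in which the jaws open and shut, and the axes are right-handed (so a half turn about y gives the same grasp; the last joint's range is limited). The gripper opens to 92 mm and grips with 3 to 60 N. Pads are 19 mm wide; open, the fingers measure 130 mm over their backs; the gripper's body (75 mm by 190 mm) begins 47 mm behind the grasp point.
Start: joints at [0.982, 0.342, 1.524, -0, 1.275, -0.146], TCP at [0.225, 0.474, 0.252] pointing down, gripper open.
Joint ranges: [-2.53, 2.53], [-0.77, 2.02], [0.04, 2.7], [-1, 4.14], [0.28, 2.66], [-3.11, 3.11]. Speed limits (rad/s): [2.57, 2.57, 3.14, 3.14, 3.14, 3.14].

## Interface

Orientations are given as [roll, pitch, yaw] about the fixed x, y, z axes, in that order (R = Rz(yaw) Ry(pitch) Rx(roll)).
In Python, from cell import sensors, read_camera, hand_in gives the robot as it stands. The module is installed in compiled form; this text tells all that it offers.
- The arm moves only by the tool send_rows, never from a script. Its argument "motion" is a list that holds one entry, the list of rows, each a list of 4 numbers: the shift along the tool's x, y, z in m, then the turn about the tool's y in degrees. In form: [[[tx, ty, tz, twist], ...]]. A call has 1 to 8 rows; each row is the pose to reach, as a shift and turn from the pose measured when the call began, along the tool's axes at that moment; what a row does not reach only later rows make up. A row lasts 1/10 s, in which the tool goes at most 50 mm and 8.59 degrees, less where a joint would pass 70% of its speed; a pose out of reach is approached as far as the arm can. A call with a gripper value outside its range is refused whole. "gripper" is the opening, from 0 (shut) to 1 (fully open), set as the call begins (left out, the last holds). The fingers move at their own pace and stop on an object; "grip_force" is the grip in N (left out, the last holds). Time passes only in rows, so rows that repeat a pose let the fingers close. It gives the time, the measured TCP pose, the force and the opening at its end, in the units of the state.
- sensors.observe(): the state, without advancing time (a new reading comes with each control period).
- read_camera(name): name is "side" or "top" or "wrist"; returns a dict with "frame" (420x560x3 uint8, red, green, blue), "fx", "fy", "cx", "cy" (pixels), "extrinsics" (4x4, takes a point from world to camera coordinates). Camera axes: x right, y up, looking along -z (the intrinsics and any distortion apply to the point x, -y, -z); pixel columns grow to the right and rows downward; lengths in m; the calibration is good to about 2 mm. The wrist camera is an equidistant fisheye: a pixel r from the principal point sees the ray r / f radians off the axis. A picture is of the moment at which its call begins. There is no depth.
- hand_in(): hands the job in, once; it reports no verdict.
The state is a dict: "time": time; "qpos": joint angles; "qvel": joint speeds; "joint_efforts": joint torques, N m; "tool_pos": TCP position; "tool_rot": TCP orientation; "contact_force": force on the tool from outside, world axes, zero at the start; "torque": the same for the moment, N m; "opening": finger opening in m.
Only numpy, scipy, OpenCV 4.12 (cv2) and the standard library are available. Lean on these libraries where they do the work, as an engineer would, in place of code of your own. Each camera call takes 0.05 s, during which the arm holds its last target.

## Working session

There is one attempt and no reset: what is moved stays moved. The work goes in short steps, Python scripts to look and compute and a tool call to move; the robot and the scene stay as the last step left them, time stands still between calls to the robot, and variables do not carry over. Pictures are saved under pics/ and viewed, and the job is handed in when it is done.

Besides the shell and the picture viewer there is one more tool, called after ">>>" as a command line: name --argument value ..., lists and objects as JSON in quotes. send_rows: Moves the arm, as the interface text tells. Its arguments: {"type":"object","properties":{"motion":{"type":"array"},"gripper":{"type":"number"},"grip_force":{"type":"number"}},"required":["motion"]}

```bash
mkdir -p pics; cat > h.py <<'E'
import numpy as np, cv2
from cell import sensors, read_camera, hand_in
def save(name,fn,cam=None):
    c=read_camera(name); cv2.imwrite('pics/'+fn,cv2.cvtColor(c['frame'],cv2.COLOR_RGB2BGR)); return c
E
python3 - <<'E'
from h import *
import pickle
d={}
for n in ['side','top','wrist']:
    c=save(n,n+'0.png'); d[n]=c
    print(n,c['fx'],c['fy'],c['cx'],c['cy'],c.keys()); print(np.round(c['extrinsics'],4))
pickle.dump(d,open('c0.pkl','wb'))
print(sensors.observe())
E
```

```text
side 437.8328021895669 437.8328021895669 276.42430473165456 210.71956362495604 dict_keys(['frame', 'fx', 'fy', 'cx', 'cy', 'extrinsics'])
[[ 0.9713 -0.2378  0.0057 -0.563 ]
 [ 0.1744  0.7283  0.6628 -0.0856]
 [-0.1617 -0.6427  0.7488 -1.3316]
 [ 0.      0.      0.      1.    ]]
top 432.0138491542466 432.0138491542466 286.1303189366037 205.76140656711047 dict_keys(['frame', 'fx', 'fy', 'cx', 'cy', 'extrinsics'])
[[-0.0102 -0.9998 -0.0194 -0.0416]
 [ 0.9973 -0.0116  0.0726 -0.5444]
 [-0.0728 -0.0186  0.9972 -1.2231]
 [ 0.      0.      0.      1.    ]]
wrist 325.19226210127806 325.19226210127806 274.99278821247304 209.78769560981007 dict_keys(['frame', 'fx', 'fy', 'cx', 'cy', 'extrinsics'])
[[ 0.4281  0.9037 -0.0034 -0.5239]
 [-0.8661  0.4092 -0.2872  0.0377]
 [-0.2581  0.1259  0.9579 -0.392 ]
 [ 0.      0.      0.      1.    ]]
{'time': 0.15, 'qpos': array([ 9.81999624e-01,  3.42570655e-01,  1.52476254e+00, -3.05211824e-05,
        1.27540723e+00, -1.45998479e-01]), 'qvel': array([ 0.00055153, -0.00231377, -0.00151372, -0.00112297, -0.0008621 ,
       -0.00014714]), 'joint_efforts': array([ 1.09996861e-03, -4.31467080e+01, -2.44354802e+01,  7.17733568e-02,
        5.37435582e-02, -2.43659088e-05]), 'tool_pos': array([0.22478506, 0.47415098, 0.25121269]), 'tool_rot': array([-1.57193613e+00,  1.38099366e-04, -4.42789401e-01]), 'contact_force': array([ 0.15001017,  1.16847804, -0.45918531]), 'torque': array([0.00210774, 0.00603624, 0.0056012 ]), 'opening': 0.09177514876347245}
```

View pics/side0.png

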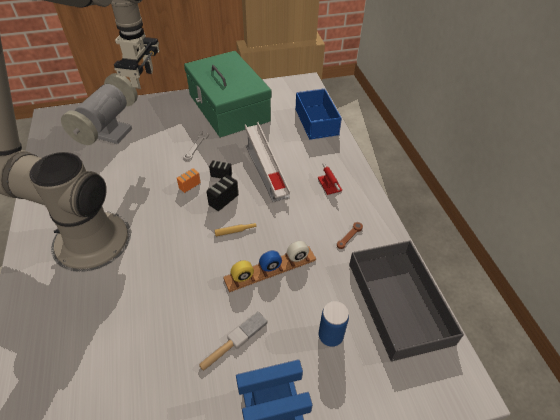

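View pics/top0.png

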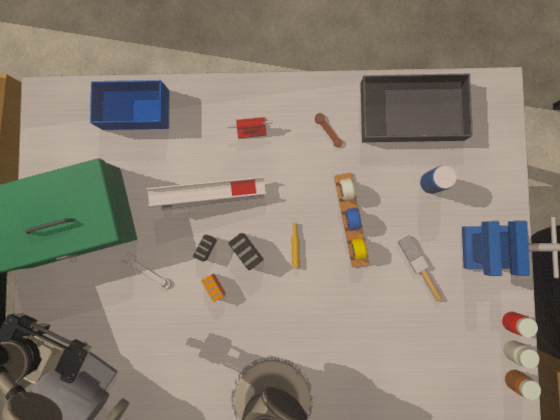

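View pics/wrist0.png

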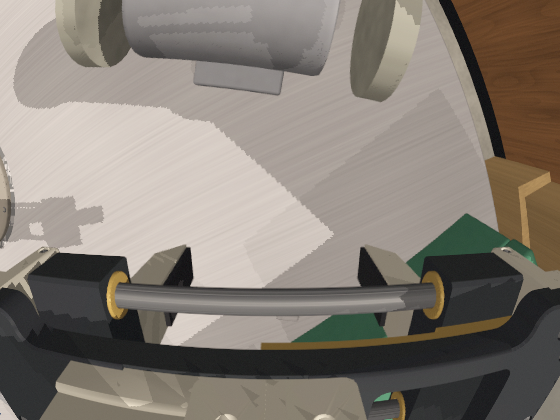

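The candidates for the stopper are the orange block at top (213,288), the small black one at (205,248) and the large black one at (246,251). The description (not orange, the smaller of the black ones) fits (205,248). I'll confirm it in an enlarged crop and measure.

```bash
cat >> h.py <<'E'
import pickle
def ray(c,u,v):
    E=c['extrinsics'];R=E[:3,:3];t=E[:3,3]
    d=np.array([(u-c['cx'])/c['fx'],-(v-c['cy'])/c['fy'],-1.]) 
    return -R.T@t, R.T@d
def onz(c,u,v,z):
    o,d=ray(c,u,v); return o+d*(z-o[2])/d[2]
def proj(c,p):
    q=c['extrinsics'][:3,:3]@np.array(p)+c['extrinsics'][:3,3]
    return c['cx']+c['fx']*q[0]/-q[2], c['cy']-c['fy']*q[1]/-q[2]
def tri(obs):
    A=np.zeros((3,3));b=np.zeros(3)
    for c,u,v in obs:
        o,d=ray(c,u,v);d=d/np.linalg.norm(d);M=np.eye(3)-np.outer(d,d);A+=M;b+=M@o
    return np.linalg.solve(A,b)
E
python3 - <<'E'
from h import *
d=pickle.load(open('c0.pkl','rb'))
def crop(n,x0,y0,x1,y1,s,fn):
    im=cv2.cvtColor(d[n]['frame'][y0:y1,x0:x1],cv2.COLOR_RGB2BGR)
    cv2.imwrite('pics/'+fn,cv2.resize(im,None,fx=s,fy=s,interpolation=cv2.INTER_CUBIC))
crop('top',140,170,280,310,5.7,'ct1.png')
crop('side',170,120,300,220,6,'cs1.png')
crop('top',320,160,400,280,5,'ct2.png')
crop('side',210,230,330,300,6,'cs2.png')
E
```

```text
(no output)
```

View pics/ct1.png

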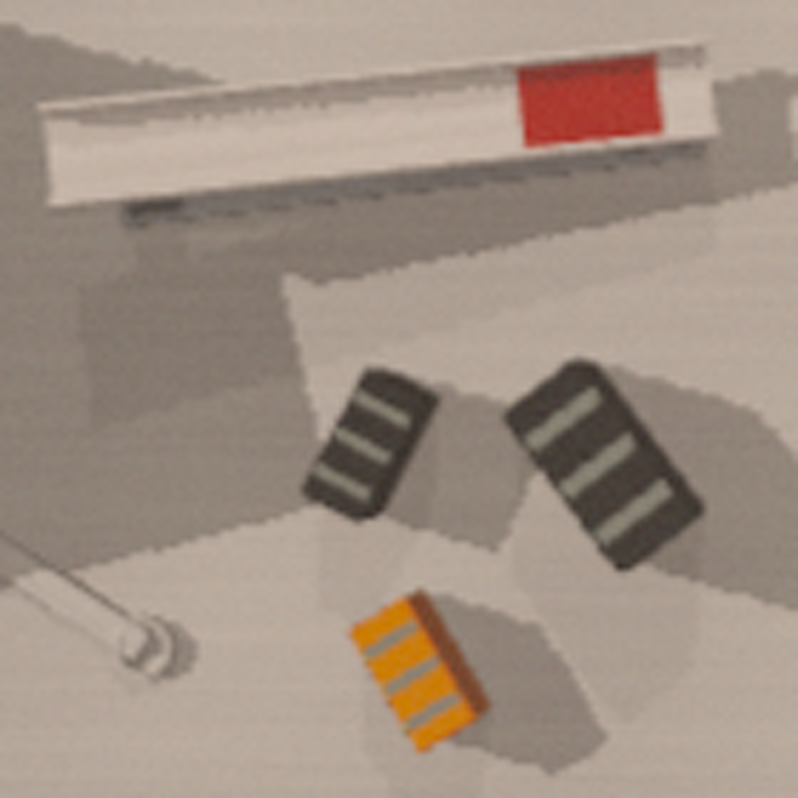

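View pics/cs1.png

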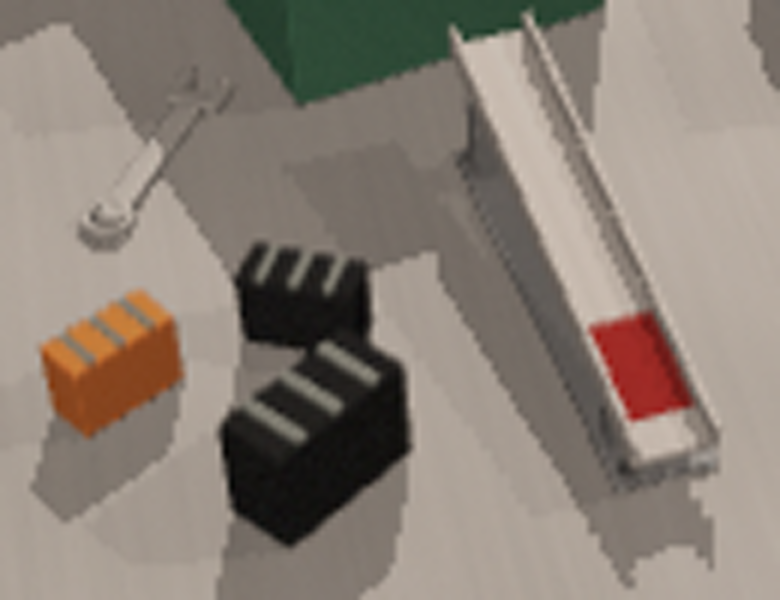

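View pics/ct2.png

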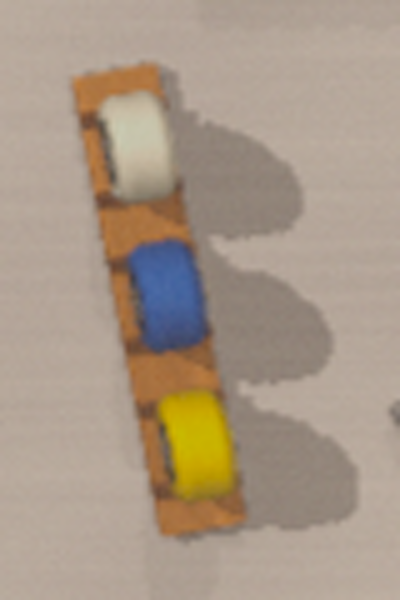

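View pics/cs2.png

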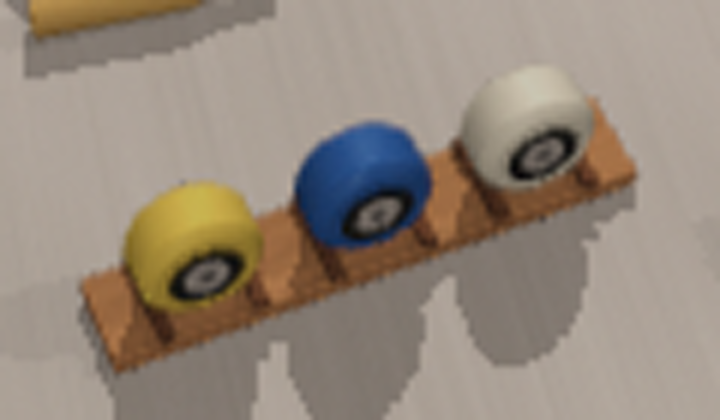

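```bash
cat > m.py <<'E'
from h import *
d=pickle.load(open('c0.pkl','rb'))
T=d['top'];S=d['side']
hsv={n:cv2.cvtColor(d[n]['frame'],cv2.COLOR_RGB2HSV) for n in ['top','side']}
def blobs(n,lo,hi,box,mn=20):
    x0,y0,x1,y1=box
    m=np.zeros((420,560),np.uint8);m[y0:y1,x0:x1]=cv2.inRange(hsv[n],lo,hi)[y0:y1,x0:x1]
    k,l,s,c=cv2.connectedComponentsWithStats(m)
    return [(s[i],c[i],(l==i).astype(np.uint8)) for i in range(1,k) if s[i][4]>=mn]
def rect(m,cam,z):
    ct=max(cv2.findContours(m,0,2)[0],key=cv2.contourArea)[:,0].astype(float)
    P=np.array([onz(cam,u,v,z)[:2] for u,v in ct],dtype=np.float32)*1000
    return cv2.minAreaRect(P)
E
python3 - <<'E'
from m import *
print('top cam',ray(T,0,0)[0])
for nm,c in (('small',(205,248)),('big',(246,251))):
  for s,c,m in blobs('top',(0,0,0),(180,255,95),(c[0]-22,c[1]-26,c[0]+22,c[1]+26),40):
    m=cv2.morphologyEx(m,cv2.MORPH_CLOSE,np.ones((7,7)))
    print(nm,s,c,rect(m,T,0.05 if nm=='small' else .07))
for s,c,m in blobs('top',(0,150,80),(8,255,255),(220,170,270,205)):
    print('band',s,c,rect(m,T,.041))
for n in('top','side'):
  for nm,lo,hi in (('y',(20,150,80),(32,255,255)),('b',(105,120,50),(125,255,255)),('white',(15,10,150),(40,60,255))):
    for s,c,m in blobs(n,lo,hi,(325,165,385,275) if n=='top' else (215,235,320,290),60):
      print(n,nm,s,c, onz(d[n],*c,.043), rect(m,T,.06) if n=='top' else '')
for s,c,m in blobs('top',(5,120,80),(18,255,255),(325,165,385,275),60): print('stand',s,c,rect(m,T,.012))
E
```

```text
top cam [ 0.45344558 -0.07069076  1.25833391]
small [193 235  24  26 271] [205.10701107 247.70848708] ((426.83917236328125, 181.5143585205078), (38.999019622802734, 71.94234466552734), 63.246212005615234)
big [229 234  34  36 480] [245.99166667 250.72708333] ((417.62725830078125, 64.25837707519531), (95.66181945800781, 51.845664978027344), 36.82398223876953)
band [231 180  25  15 303] [242.92079208 187.36633663] ((596.1875610351562, 74.18635559082031), (36.70219802856445, 66.92941284179688), 5.0119452476501465)
top y [351 238  16  22 263] [359.25095057 248.44106464] [ 0.42034769 -0.2509725   0.043     ] ((420.75726318359375, -248.0070037841797), (59.46828079223633, 36.67291259765625), 10.132695198059082)
top b [347 209  13  18 172] [353.18023256 217.09302326] [ 0.50810475 -0.23595176  0.043     ] ((507.1578674316406, -233.94241333007812), (45.56572723388672, 29.542333602905273), 12.844510078430176)
top white [340 179  15  20 224] [347.48214286 188.04017857] [ 0.59031002 -0.22167951  0.043     ] ((588.3222045898438, -220.20718383789062), (52.655677795410156, 36.536502838134766), 10.124899864196777)
side y [231 261  23  21 279] [240.90681004 269.74910394] [ 0.41823608 -0.24553955  0.043     ] 
side b [259 251  22  20 266] [269.2481203  259.48496241] [ 0.50216115 -0.23028461  0.043     ] 
side white [282 235  27  21 214] [296.3271028  245.93457944] [ 0.5890119  -0.20224058  0.043     ] 
side white [246 241  16  25 127] [253.22834646 251.13385827] [ 0.46423725 -0.19131864  0.043     ] 
side white [215 259  15  31 145] [219.51724138 274.93793103] [ 0.35824354 -0.24851373  0.043     ] 
stand [335 173  34  94 668] [349.63473054 221.53443114] ((503.51458740234375, -234.5930633544922), (267.2552795410156, 48.250484466552734), 10.002175331115723)
```

```bash
python3 - <<'E'
from m import *
def f(u,v,z): 
    p=onz(T,140+u/5.7-.4,170+v/5.7-.4,z)*1000; print(np.round(p,1)); return p
a=f(50,205,.0915);b=f(717,137,.0465);c=f(40,105,.0915);e=f(706,46,.0465)
for p,q in((a,b),(c,e)): v=p-q; print(np.degrees(np.arctan2(v[1],v[0])),np.hypot(*v[:2]))
print('chute centre',(a+b+c+e)/4)
# band corners
for s,c,m in blobs('top',(0,150,80),(8,255,255),(220,170,270,205)):
    print(cv2.boxPoints(rect(m,T,.041)))
# side band
for s,c,m in blobs('side',(0,150,80),(8,255,255),(255,160,300,205)):
    print('side band',s,c,rect(m,S,.041))
for s,c,m in blobs('top',(0,0,0),(180,255,95),(183,222,227,274),40):
    m=cv2.morphologyEx(m,cv2.MORPH_CLOSE,np.ones((7,7))); print(cv2.boxPoints(rect(m,T,.05)))
# stripes
for s,c,m in blobs('top',(0,0,110),(180,90,255),(194,236,217,261),5): print('str',s,c,onz(T,*c,.05))
for s,c,m in blobs('side',(0,0,0),(180,255,60),(205,155,238,180),20): print('sideblk',s,c)
for s,c,m in blobs('top',(0,0,0),(180,255,95),(224,225,268,277),40):
    m=cv2.morphologyEx(m,cv2.MORPH_CLOSE,np.ones((7,7))); print('big',cv2.boxPoints(rect(m,T,.07)))
E
```

```text
[543.6 326.6  91.5]
[576.9  10.1  46.5]
[591.7 332.   91.5]
[622.4  15.2  46.5]
96.01780755570313 318.24906337831317
95.52695459838145 318.27062686877946
chute centre [583.6355112  170.98821678  69.        ]
[[574.98303  105.91989 ]
 [580.8302    39.246387]
 [617.3921    42.45282 ]
 [611.5449   109.12633 ]]
side band [269 173  16  17 170] [276.55294118 180.68235294] ((597.8551635742188, 73.96589660644531), (35.38303756713867, 73.573486328125), 3.4772915840148926)
[[385.9409  180.29498]
 [450.18173 147.9096 ]
 [467.73746 182.73373]
 [403.4966  215.11911]]
str [194 236  18  21 151] [199.36423841 243.90066225] [0.43751613 0.19572718 0.05      ]
str [211 236   6   3  11] [214.27272727 236.63636364] [0.45736159 0.15391361 0.05      ]
str [206 242  11  19 101] [213.07920792 253.91089109] [0.40929424 0.15716501 0.05      ]
str [194 258   7   3  15] [196.26666667 259.26666667] [0.39487236 0.20421842 0.05      ]
sideblk [209 161  25  19 286] [220.39160839 170.68531469]
big [[363.80246   56.341232]
 [394.87662   14.839781]
 [471.45206   72.17552 ]
 [440.3779   113.67697 ]]
```

```bash
cat >> h.py <<'E'
from scipy.spatial.transform import Rotation as Ro
def to(x,y,z,yaw):
    s=sensors.observe();R=Ro.from_euler('xyz',s['tool_rot']).as_matrix()
    sh=R.T@(np.array([x,y,z])/1000-s['tool_pos'])
    cy=np.degrees(s['tool_rot'][2]); dy=(yaw-cy+180)%360-180
    print('shift',np.round(sh,4),'twist',round(-dy,2),'now',np.round(s['tool_pos']*1000,1),np.round(np.degrees(s['tool_rot']),1),'t',s['time'],'F',np.round(s['contact_force'],1),'op',round(s['opening'],4))
E
python3 - <<'E'
from m import *
print(onz(T,203.4,247.7,.05))
to(427,186,170,-29)
E
```

```text
[0.42682138 0.1843526  0.05      ]
shift [ 0.3062  0.0814 -0.1736] twist 3.63 now [224.8 474.2 251.2] [-90.1   0.  -25.4] t 0.15 F [ 0.2  1.2 -0.5] op 0.0918
```

>>> send_rows --motion '[[[0.306,0.08,-0.1745,3.6],[0.306,0.08,-0.1745,3.6],[0.306,0.08,-0.1745,3.6],[0.306,0.08,-0.1745,3.6],[0.306,0.08,-0.1745,3.6],[0.306,0.08,-0.1745,3.6],[0.306,0.08,-0.1745,3.6],[0.306,0.08,-0.1745,3.6]]]' --gripper 0.7

```text
time: 0.95
tool_pos: [0.4281, 0.1817, 0.1702]
tool_rot: [-1.574, 0.0, -0.51]
contact_force: [-1.4, 1.1, 0.0]
opening: 0.0644
```

>>> send_rows --motion '[[[0,0,0,0],[0,0,0,0]]]'

```text
time: 1.15
tool_pos: [0.4278, 0.182, 0.1701]
tool_rot: [-1.574, 0.001, -0.511]
contact_force: [-0.1, 0.3, 1.1]
opening: 0.0641
```

```bash
python3 - <<'E'
from h import *
pickle.dump(save('wrist','w1.png'),open('w1.pkl','wb'))
to(427,185,170,-29)
E
```

```text
shift [-0.0017  0.0003  0.0019] twist -0.19 now [427.6 182.6 170.3] [-90.2   0.  -29.2] t 1.2 F [-0.1 -0.4 -0.1] op 0.0641
```

View pics/w1.png

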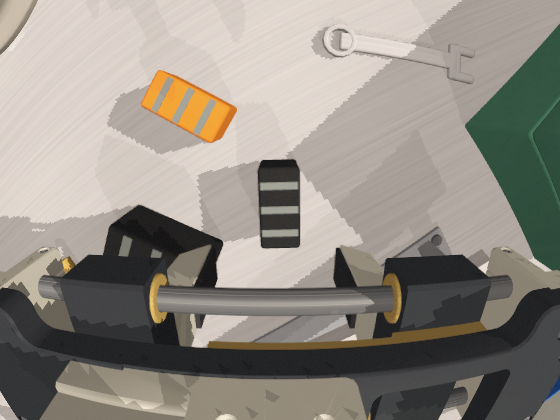

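The wrist view shows the stopper at (280,205), stripes at rows 185, 210 and 233, with its long side vertical in the image, so it lines up with the jaws. The large black block is to the left at (160,250).

```bash
cat >> h.py <<'E'
def wonz(c,u,v,z):
    E=c['extrinsics'];R=E[:3,:3];t=E[:3,3]
    x=(u-c['cx']);y=(v-c['cy']);r=np.hypot(x,y);th=r/c['fx']
    q=np.array([np.sin(th)*x/(r+1e-9),-np.sin(th)*y/(r+1e-9),-np.cos(th)])
    o=-R.T@t;d=R.T@q;return (o+d*(z-o[2])/d[2])*1000
E
python3 - <<'E'
from h import *
c=pickle.load(open('w1.pkl','rb'))
f=c['frame'];h=cv2.cvtColor(f,cv2.COLOR_RGB2HSV)
m=np.zeros((420,560),np.uint8);m[165:245,262:299]=cv2.inRange(h,(0,0,110),(180,90,255))[165:245,262:299]
k,l,s,ce=cv2.connectedComponentsWithStats(m)
P=[]
for i in range(1,k):
    if s[i][4]>15 and s[i][0]>262: P.append(wonz(c,*ce[i],.05));print(s[i],ce[i],np.round(P[-1],1))
v=P[0]-P[-1];print(np.degrees(np.arctan2(v[1],v[0])))
E
```

```text
Traceback (most recent call last):
IndexError: list index out of range
```

```bash
python3 - <<'E'
from h import *
c=pickle.load(open('w1.pkl','rb'))
f=c['frame'];h=cv2.cvtColor(f,cv2.COLOR_RGB2HSV)
print(h[185,280],h[210,280],h[197,280],h[175:195,280,2])
m=np.zeros((420,560),np.uint8);m[165:243,258:302]=(h[...,2]>80)[165:243,258:302]
k,l,s,ce=cv2.connectedComponentsWithStats(m)
P=[]
for i in range(1,k):
    print(s[i],ce[i],np.round(wonz(c,*ce[i],.05),1))
for p in ((259.5,200),(300,200),(280,169),(281,246)): print(np.round(wonz(c,*p,.05),1))
E
```

```text
[ 30  16 164] [ 30  17 163] [20 28 55] [ 54  54  55  55  54  55  56 142 164 164 164 165 165 164 136  81  53  54
  51  54]
[258 165   2   4   5] [258.2 166.2] [389.2 187.9  50. ]
[ 258  165   44   78 1257] [280.89339698 207.92442323] [427.9 186.9  50. ]
[413.7 175.   50. ]
[429.6 203.6  50. ]
[399.6 201.8  50. ]
[457.3 170.8  50. ]
```

```bash
python3 - <<'E'
from h import *
to(428.5,186.2,42,-28.5)
E
```

```text
shift [-0.0009  0.1283  0.004 ] twist -0.69 now [427.6 182.6 170.3] [-90.2   0.  -29.2] t 1.2 F [-0.1 -0.4 -0.1] op 0.0641
```

>>> send_rows --motion '[[[-0.001,0.04,0.004,-0.7],[-0.001,0.08,0.004,-0.7],[-0.001,0.115,0.004,-0.7],[-0.001,0.128,0.004,-0.7],[-0.001,0.128,0.004,-0.7]]]'

```text
time: 1.7
tool_pos: [0.4264, 0.1875, 0.0409]
tool_rot: [-1.576, 0.004, -0.495]
contact_force: [0.1, -0.1, -0.1]
opening: 0.0641
```

>>> send_rows --motion '[[[0,0,0,0],[0,0,0,0],[0,0,0,0],[0,0,0,0],[0,0,0,0]]]' --gripper 0.0 --grip_force 15

```text
time: 2.2
tool_pos: [0.4267, 0.1875, 0.0416]
tool_rot: [-1.575, 0.003, -0.495]
contact_force: [-2.0, -0.9, 6.4]
opening: 0.0339
```

>>> send_rows --motion '[[[0,-0.03,0,0],[0,-0.07,0,0],[0,-0.11,0,0],[0,-0.13,0,0],[0,-0.13,0,0]]]' --grip_force 25

```text
time: 2.7
tool_pos: [0.4288, 0.1882, 0.1743]
tool_rot: [-1.571, -0.002, -0.495]
contact_force: [1.1, -0.6, -2.2]
opening: 0.0341
```

```bash
python3 - <<'E'
from h import *
pickle.dump(save('wrist','w2.png'),open('w2.pkl','wb'))
to(594,73,170,-84.4)
E
```

```text
shift [ 0.2009  0.0022 -0.0221] twist 56.04 now [427.7 187.9 172.3] [-90.2   0.1 -28.4] t 2.75 F [-0.2 -0.6 -3.2] op 0.0338
```

View pics/w2.png

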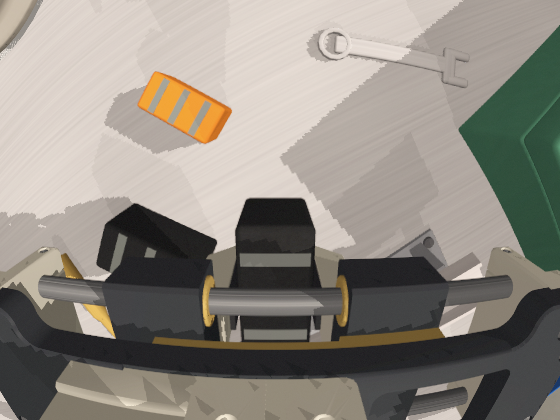

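The stopper (rows 198-340, centred at column 275) is held level between the pads. Moving it to above the band.

>>> send_rows --motion '[[[0.201,0.002,-0.022,8],[0.201,0.002,-0.022,16],[0.201,0.002,-0.022,24],[0.201,0.002,-0.022,32],[0.201,0.002,-0.022,40],[0.201,0.002,-0.022,48],[0.201,0.002,-0.022,56],[0.201,0.002,-0.022,56]]]'

```text
time: 3.55
tool_pos: [0.5932, 0.0728, 0.1675]
tool_rot: [-1.578, -0.001, -1.474]
contact_force: [-0.2, 0.2, -3.2]
opening: 0.0337
```

>>> send_rows --motion '[[[0,0,0,0],[0,0,0,0]]]'

```text
time: 3.75
tool_pos: [0.5925, 0.0728, 0.1661]
tool_rot: [-1.58, -0.001, -1.471]
contact_force: [0.0, -0.1, -2.0]
opening: 0.0338
```

```bash
python3 - <<'E'
from h import *
pickle.dump([save('wrist','w3.png'),save('top','t3.png')],open('w3.pkl','wb'))
to(594,73,130,-84.4)
E
```

```text
shift [-0.0001  0.037   0.0014] twist 0.05 now [592.9  72.9 167. ] [-90.4  -0.1 -84.4] t 3.85 F [ 0.2  0.4 -2.4] op 0.0339
```

View pics/w3.png

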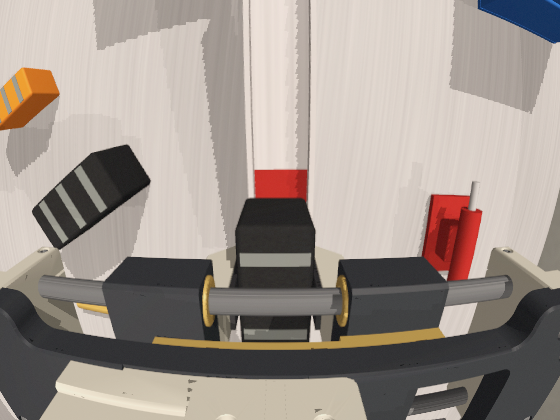

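View pics/t3.png

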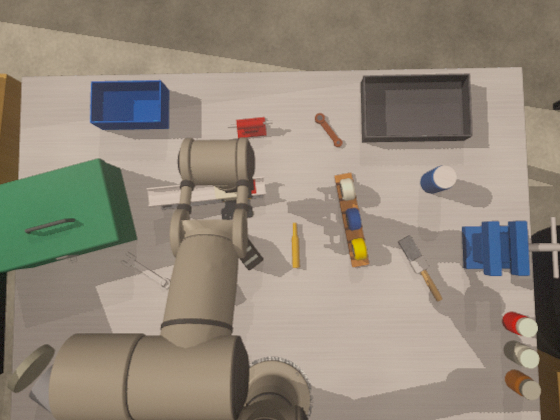

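```bash
python3 - <<'E'
from h import *
c=pickle.load(open('w3.pkl','rb'))[0]
im=cv2.cvtColor(c['frame'][0:210,220:340],cv2.COLOR_RGB2BGR)
cv2.imwrite('pics/w3c.png',cv2.resize(im,None,fx=4,fy=2.8,interpolation=cv2.INTER_CUBIC))
for p,z in (((254.5,169.5),.0459),((308,169.5),.0459)): print(np.round(wonz(c,*p,z),1))
E
```

```text
[572.7 105.   45.9]
[614.8 109.4  45.9]
```

View pics/w3c.png

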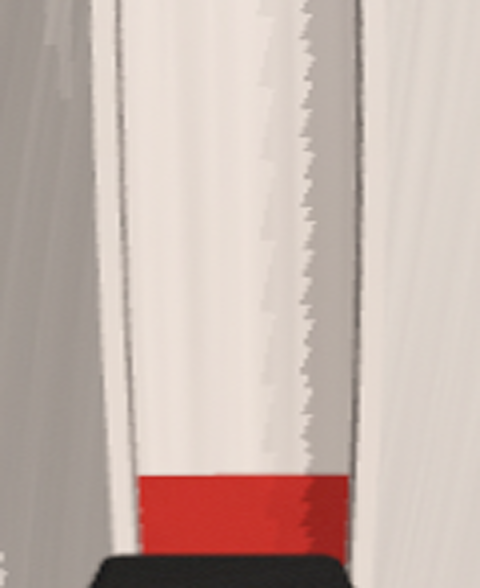

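```bash
python3 - <<'E'
from h import *
c=pickle.load(open('w3.pkl','rb'))[0]
e=np.array([593.75,107.2])
ang=95.8
for it in range(4):
    n=np.array([np.cos(np.radians(ang)),np.sin(np.radians(ang))]);M=[]
    for v in (5,60,120,160):
        A=[]
        for u in {5:(250.2,310),60:(251,310.3),120:(252.8,309.6),160:(254.2,308.3)}[v]:
            z=.06
            for _ in range(30):
                p=wonz(c,u,v,z); z=.0459+np.tan(np.radians(8))*((p[:2]-e)@n)/1000
            A.append(p)
        M.append((A[0]+A[1])/2)
        if it==3: print(np.round(A,1).tolist(),np.linalg.norm(A[0]-A[1]))
    d=M[0]-e.tolist()[0]*0 if 0 else M[0]-np.array([*e,45.9]); ang=np.degrees(np.arctan2(d[1],d[0])); print(ang)
n=np.array([np.cos(np.radians(ang)),np.sin(np.radians(ang))]);print('band',e-35*n)
E
```

```text
96.21843009510432
96.21755815598316
96.21755997645306
[[558.7, 230.4, 63.6], [601.5, 234.9, 63.6]] 43.07249935650477
[[563.1, 188.9, 57.8], [606.1, 193.4, 57.7]] 43.24253389564068
[[568.3, 144.0, 51.4], [611.0, 148.4, 51.4]] 42.887605212575586
[[571.9, 112.7, 47.0], [614.0, 117.1, 47.0]] 42.35036239777843
96.21755997265224
band [597.54064131  72.40587638]
```

```bash
python3 - <<'E'
from h import *
c=pickle.load(open('w3.pkl','rb'))[0]
im=cv2.cvtColor(c['frame'][190:275,225:325],cv2.COLOR_RGB2BGR)
cv2.imwrite('pics/w3d.png',cv2.resize(im,None,fx=6,fy=6,interpolation=cv2.INTER_CUBIC))
E
```

```text
(no output)
```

View pics/w3d.png

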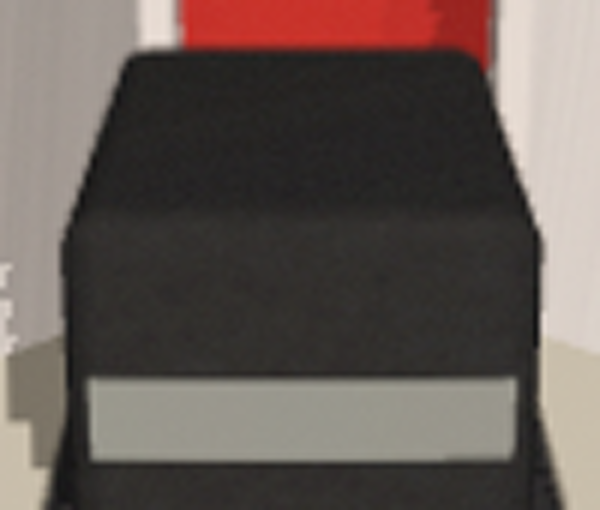

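```bash
python3 - <<'E'
from h import *
c=pickle.load(open('w3.pkl','rb'))[0]
b=wonz(c,275.5,198.3,.1254);t=wonz(c,225+302/6,190+215/6,.1754)
print(b,t,np.linalg.norm(wonz(c,245.5,199,.1254)-wonz(c,305.5,199,.1254)))
n=np.array([np.cos(np.radians(96)),np.sin(np.radians(96))])
print('stopper centre',b[:2]-35*n,t[:2]-35*n)
to(597,72.4,130,-84)
E
```

```text
[590.18992367 104.23753017 125.4       ] [590.39594784 105.97680346 175.4       ] 33.325397535060034
stopper centre [593.84841989  69.42926383] [594.05444405  71.16853713]
shift [0.0008 0.037  0.0043] twist -0.35 now [592.9  72.9 167. ] [-90.4  -0.1 -84.4] t 3.85 F [ 0.2  0.4 -2.4] op 0.0339
```

```bash
python3 - <<'E'
from h import *
to(596.3,75,106,-84)
E
```

```text
shift [-0.0019  0.061   0.004 ] twist -0.35 now [592.9  72.9 167. ] [-90.4  -0.1 -84.4] t 3.85 F [ 0.2  0.4 -2.4] op 0.0339
```

>>> send_rows --motion '[[[-0.002,0.03,0.004,-0.3],[-0.002,0.055,0.004,-0.3],[-0.002,0.061,0.004,-0.3],[-0.002,0.061,0.004,-0.3],[-0.002,0.061,0.004,-0.3]]]'

```text
time: 4.35
tool_pos: [0.597, 0.0751, 0.1072]
tool_rot: [-1.576, -0.001, -1.467]
contact_force: [-0.0, -0.6, -1.9]
opening: 0.0342
```

```bash
python3 - <<'E'
from h import *
pickle.dump([save('wrist','w4.png'),save('side','s4.png')],open('w4.pkl','wb'))
to(596.3,75,88,-84)
c=pickle.load(open('w4.pkl','rb'))
im=cv2.cvtColor(c[0]['frame'][120:290,210:350],cv2.COLOR_RGB2BGR)
a=cv2.resize(im,None,fx=3.5,fy=3.5,interpolation=cv2.INTER_CUBIC)
cv2.imwrite('pics/w4c.png',a)
E
```

```text
shift [ 0.      0.0195 -0.0008] twist -0.04 now [597.1  75.2 107.5] [-90.3  -0.1 -84. ] t 4.45 F [ 0.5 -0.7 -1.6] op 0.0341
```

View pics/w4c.png

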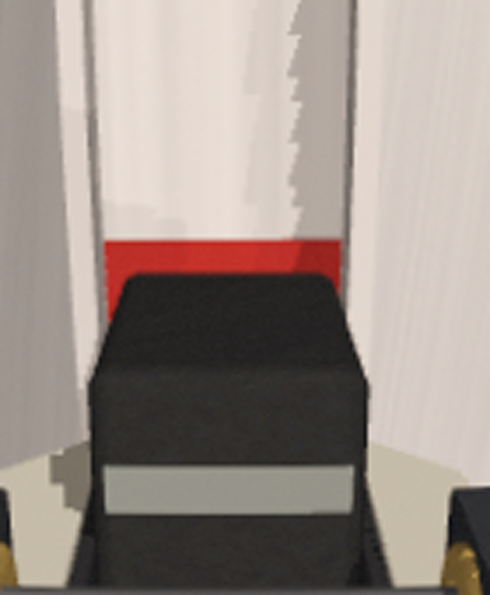

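View pics/s4.png

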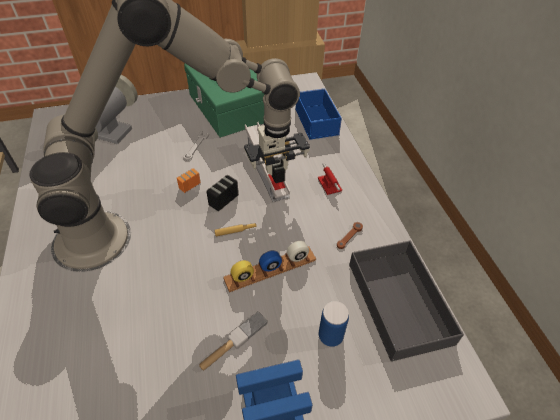

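The stopper's lower edge is centred at crop column 229 and the band at 224, about 1 mm off. Lowering.

>>> send_rows --motion '[[[0,0.008,-0.001,0],[0,0.014,-0.001,0],[0,0.017,-0.001,0],[0,0.017,-0.001,0]]]'

```text
time: 4.85
tool_pos: [0.5956, 0.075, 0.0897]
tool_rot: [-1.577, -0.001, -1.467]
contact_force: [0.5, -0.4, -2.4]
opening: 0.0339
```

>>> send_rows --motion '[[[0,0.001,0,0],[0,0.002,0,0],[0,0.003,0,0],[0,0.003,0,0]]]' --grip_force 8

```text
time: 5.25
tool_pos: [0.5956, 0.0748, 0.0871]
tool_rot: [-1.577, -0.001, -1.467]
contact_force: [-0.1, -1.1, 1.0]
opening: 0.0341
```

>>> send_rows --motion '[[[0,0.001,0,0],[0,0.002,0,0],[0,0.003,0,0],[0,0.004,0,0],[0,0.004,0,0]]]' --grip_force 4

```text
time: 5.75
tool_pos: [0.596, 0.0747, 0.0831]
tool_rot: [-1.576, -0.001, -1.467]
contact_force: [0.1, -2.7, 2.3]
opening: 0.0341
```

```bash
python3 - <<'E'
from h import *
pickle.dump([save('wrist','w5.png')],open('w5.pkl','wb'))
to(596.3,75,88,-84)
E
```

```text
shift [-0.0002 -0.0049  0.0003] twist -0.05 now [596.   74.8  83.1] [-90.3  -0.1 -84. ] t 5.8 F [ 0.9 -2.9  2.1] op 0.0341
```

View pics/w5.png

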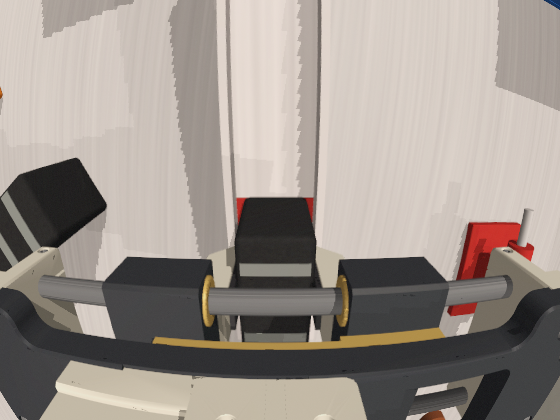

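>>> send_rows --motion '[[[0,0.001,0,0],[0,0.001,0,0]]]'

```text
time: 6.0
tool_pos: [0.596, 0.0747, 0.082]
tool_rot: [-1.576, -0.001, -1.467]
contact_force: [1.1, -3.0, 1.6]
opening: 0.0341
```

>>> send_rows --motion '[[[0,0,0,0],[0,0,0,0],[0,0,0,0],[0,0,0,0]]]' --gripper 0.65

```text
time: 6.4
tool_pos: [0.5959, 0.0751, 0.0818]
tool_rot: [-1.576, -0.001, -1.467]
contact_force: [0.3, -0.2, -1.1]
opening: 0.0584
```

>>> send_rows --motion '[[[0,-0.02,0,0],[0,-0.06,0,0],[0,-0.1,0,0],[0,-0.1,0,0],[0,-0.1,0,0]]]'

```text
time: 6.9
tool_pos: [0.5967, 0.0754, 0.1826]
tool_rot: [-1.574, -0.001, -1.467]
contact_force: [0.0, -0.9, -0.6]
opening: 0.0597
```

```bash
python3 - <<'E'
from h import *
pickle.dump([save('wrist','w6.png'),save('side','s6.png')],open('w6.pkl','wb'))
to(596.3,75,88,-84)
c=pickle.load(open('w6.pkl','rb'))
im=cv2.cvtColor(c[1]['frame'][120:220,220:320],cv2.COLOR_RGB2BGR)
cv2.imwrite('pics/s6c.png',cv2.resize(im,None,fx=6,fy=6,interpolation=cv2.INTER_CUBIC))
E
```

```text
shift [0.0003 0.0925 0.0013] twist -0.04 now [595.7  75.3 180.5] [-90.4  -0.  -84. ] t 7.0 F [ 0.2  1.  -1.2] op 0.0598
```

View pics/w6.png

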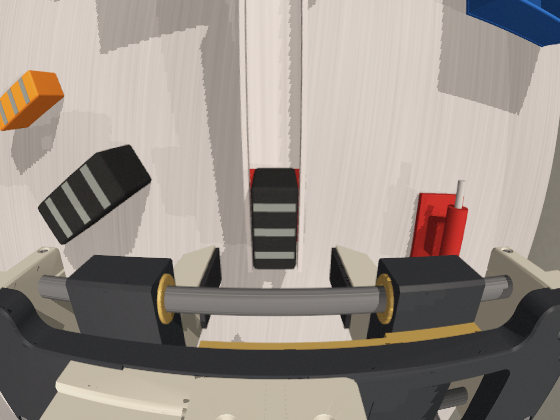

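View pics/s6c.png

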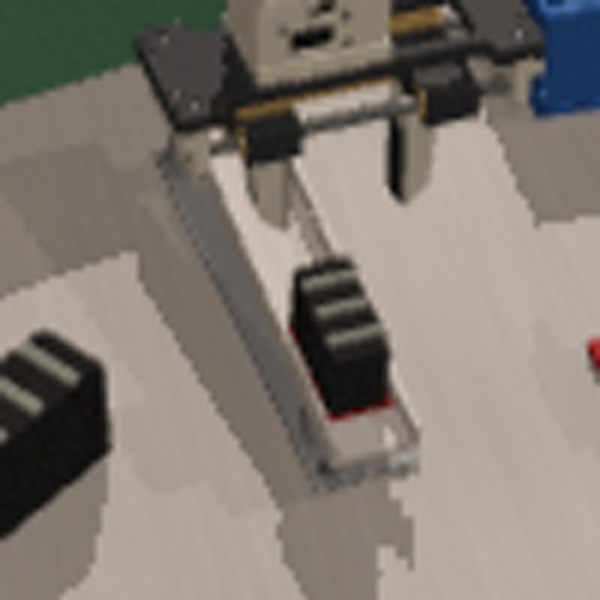

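Stopper stands on the band between the walls: wrist (275,218), side crop (345,335), with red visible evenly on both ends. Now measuring its position and going to the yellow wheel.

```bash
python3 - <<'E'
from h import *
c=pickle.load(open('w6.pkl','rb'))[0]
p=wonz(c,274.7,232,.0905);n=np.array([np.cos(np.radians(96)),np.sin(np.radians(96))])
print('stopper base centre',p[:2]+7*n, 'bandedge',wonz(c,250,169.5,.0459),wonz(c,301,169.5,.0459))
to(419.8,-249.4,170,-170)
E
```

```text
stopper base centre [597.22393738  74.49634654] bandedge [572.96017336 104.23351711  45.9       ] [615.66601122 108.74909872  45.9       ]
shift [ 0.3047  0.0124 -0.2086] twist 85.96 now [595.7  75.3 180.5] [-90.4  -0.  -84. ] t 7.0 F [ 0.2  1.  -1.2] op 0.0598
```

>>> send_rows --motion '[[[0.04,0.0,-0.027,8],[0.08,0.0,-0.054,16],[0.12,0.0,-0.081,24],[0.16,0.005,-0.11,32],[0.2,0.01,-0.137,40],[0.24,0.012,-0.165,48],[0.275,0.012,-0.19,56],[0.305,0.012,-0.2085,64]]]'

```text
time: 7.8
tool_pos: [0.4177, -0.2509, 0.1689]
tool_rot: [-1.577, -0.009, -2.591]
contact_force: [-0.1, -0.8, -0.8]
opening: 0.0599
```

```bash
python3 - <<'E'
from h import *
to(419.8,-249.4,160,-170)
E
```

```text
shift [-0.0027  0.0089 -0.0001] twist 21.56 now [ 417.7 -250.9  168.9] [ -90.3   -0.5 -148.4] t 7.8 F [-0.1 -0.8 -0.8] op 0.0599
```

>>> send_rows --motion '[[[-0.003,0.009,0,8],[-0.003,0.009,0,16],[-0.003,0.009,0,21.5],[-0.003,0.009,0,21.5],[-0.003,0.009,0,21.5]]]'

```text
time: 8.3
tool_pos: [0.4198, -0.249, 0.1589]
tool_rot: [-1.575, -0.011, -2.963]
contact_force: [-0.5, 0.7, -0.1]
opening: 0.0598
```

```bash
python3 - <<'E'
from h import *
pickle.dump([save('wrist','w7.png')],open('w7.pkl','wb'))
to(419.8,-249.4,160,-170)
E
```

```text
shift [ 0.0002 -0.0008  0.0004] twist 0.21 now [ 419.9 -249.   159.2] [ -90.2   -0.6 -169.8] t 8.35 F [-0.3  1.1 -0.3] op 0.0598
```

View pics/w7.png

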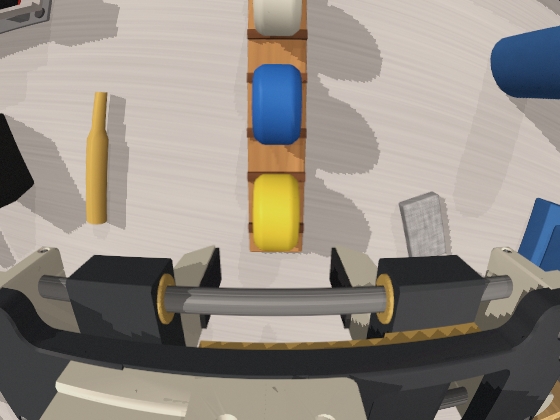

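The yellow wheel is at (277,212) and blue at (277,103), in line with the jaws.

```bash
python3 - <<'E'
from h import *
c=pickle.load(open('w7.pkl','rb'))[0]
for p in ((277,212),(277,173),(277,103),(277,145)): print(np.round(wonz(c,*p,.07),1),np.round(wonz(c,*p,.043),1))
to(420,-249.4,58,-170)
E
```

```text
[ 429.2 -249.2   70. ] [ 420.7 -250.8   43. ]
[ 457.1 -244.1   70. ] [ 452.  -245.1   43. ]
[ 504.5 -235.5   70. ] [ 505.2 -235.5   43. ]
[ 476.3 -240.6   70. ] [ 473.5 -241.2   43. ]
shift [-0.0011  0.1012  0.0007] twist 0.21 now [ 419.9 -249.   159.2] [ -90.2   -0.6 -169.8] t 8.35 F [-0.3  1.1 -0.3] op 0.0598
```

>>> send_rows --motion '[[[-0.001,0.04,0.001,0.2],[-0.001,0.08,0.001,0.2],[-0.001,0.1,0.001,0.2],[-0.001,0.1,0.001,0.2],[-0.001,0.1,0.001,0.2]]]'

```text
time: 8.85
tool_pos: [0.4202, -0.2497, 0.0594]
tool_rot: [-1.574, -0.011, -2.966]
contact_force: [0.1, -0.8, 0.7]
opening: 0.0598
```

>>> send_rows --motion '[[[0,0,0,0],[0,0,0,0],[0,0,0,0],[0,0,0,0],[0,0,0,0]]]' --gripper 0.0 --grip_force 15

```text
time: 9.35
tool_pos: [0.4204, -0.2499, 0.0601]
tool_rot: [-1.574, -0.01, -2.966]
contact_force: [-0.8, 0.4, 6.6]
opening: 0.0339
```

>>> send_rows --motion '[[[0,-0.015,0,0],[0,-0.05,0,0],[0,-0.09,0,0],[0,-0.12,0,0],[0,-0.12,0,0]]]'

```text
time: 9.85
tool_pos: [0.4234, -0.2513, 0.1839]
tool_rot: [-1.568, -0.005, -2.966]
contact_force: [0.5, -0.1, -2.0]
opening: 0.0341
```

```bash
python3 - <<'E'
from h import *
pickle.dump([save('wrist','w8.png')],open('w8.pkl','wb'))
n=np.array([np.cos(np.radians(96)),np.sin(np.radians(96))])
print(np.array([597.2,74.5])+64*n)
to(590,138,180,-84)
E
```

```text
[590.51017835 138.1494013 ]
shift [-0.2331 -0.0004 -0.3532] twist -85.92 now [ 422.3 -250.5  181.5] [ -90.    -0.5 -169.9] t 9.9 F [ 0.  -0.7 -2.6] op 0.034
```

View pics/w8.png

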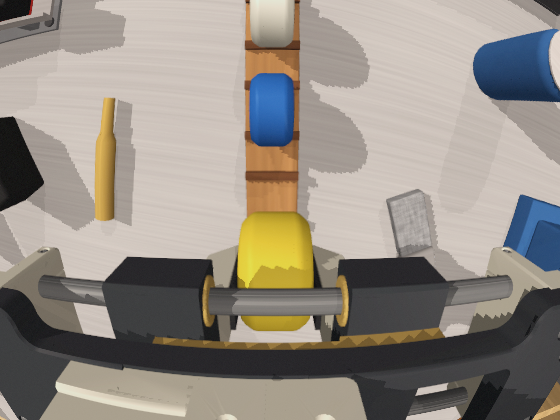

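Wheel is held centred, at (275,270). Moving to above the chute.

>>> send_rows --motion '[[[-0.03,0,-0.045,-8],[-0.06,0,-0.09,-16],[-0.09,0,-0.135,-24],[-0.12,0,-0.18,-32],[-0.15,0,-0.225,-40],[-0.18,0,-0.27,-48],[-0.205,0,-0.31,-56],[-0.225,0,-0.34,-64]]]'

```text
time: 10.7
tool_pos: [0.5807, 0.1187, 0.1772]
tool_rot: [-1.582, -0.005, -1.843]
contact_force: [0.3, -0.4, -2.0]
opening: 0.0344
```

```bash
python3 - <<'E'
from h import *
to(589.5,141,170,-84)
E
```

```text
shift [-0.0239  0.0071  0.0025] twist -21.58 now [580.7 118.7 177.2] [ -90.6   -0.3 -105.6] t 10.7 F [ 0.3 -0.4 -2. ] op 0.0344
```

>>> send_rows --motion '[[[-0.012,0.003,0.002,-8],[-0.024,0.007,0.0025,-16],[-0.024,0.007,0.0025,-21.5],[-0.024,0.007,0.0025,-21.5],[-0.024,0.007,0.0025,-21.5]]]'

```text
time: 11.2
tool_pos: [0.5888, 0.1409, 0.1685]
tool_rot: [-1.585, -0.001, -1.47]
contact_force: [-0.4, -0.4, -1.6]
opening: 0.0341
```

```bash
python3 - <<'E'
from h import *
pickle.dump([save('wrist','w9.png'),save('side','s9.png')],open('w9.pkl','wb'))
c=pickle.load(open('w9.pkl','rb'))
im=cv2.cvtColor(c[1]['frame'][120:220,220:320],cv2.COLOR_RGB2BGR)
cv2.imwrite('pics/s9c.png',cv2.resize(im,None,fx=6,fy=6,interpolation=cv2.INTER_CUBIC))
to(589.5,141,120,-84)
E
```

```text
shift [-0.0003  0.0494  0.001 ] twist -0.22 now [589.2 140.7 169.4] [-90.8  -0.  -84.2] t 11.3 F [-0.5  0.1 -1.2] op 0.0339
```

View pics/w9.png

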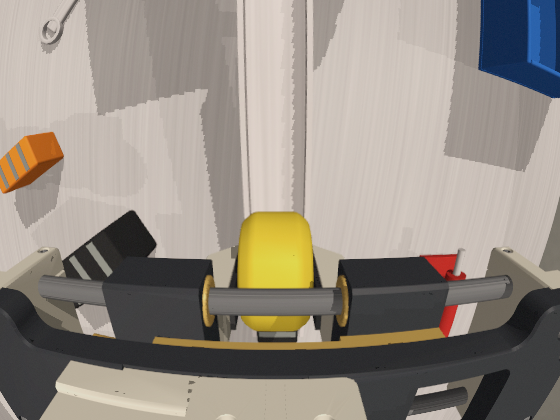

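View pics/s9c.png

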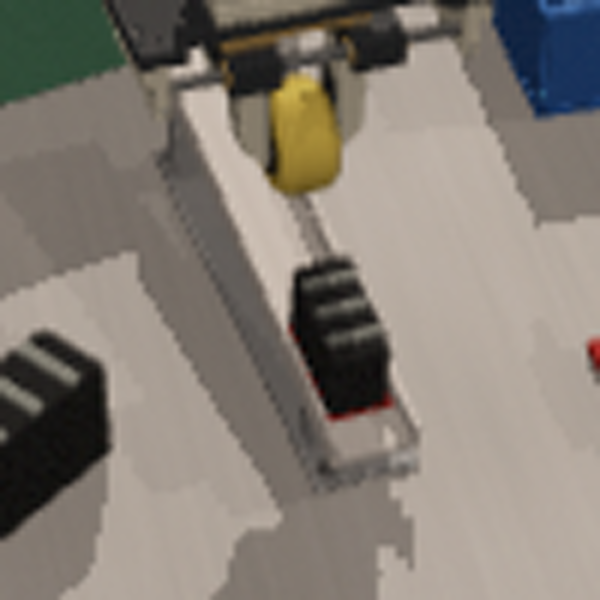

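>>> send_rows --motion '[[[0,0.025,0.001,0],[0,0.045,0.001,0],[0,0.06,0.001,0],[0,0.065,0.001,0],[0,0.065,0.001,0]]]'

```text
time: 11.8
tool_pos: [0.5891, 0.1403, 0.1038]
tool_rot: [-1.585, -0.001, -1.471]
contact_force: [-0.3, -0.3, -1.2]
opening: 0.0339
```

```bash
python3 - <<'E'
from h import *
pickle.dump([save('wrist','w10.png'),save('side','s10.png')],open('w10.pkl','wb'))
c=pickle.load(open('w10.pkl','rb'))
im=cv2.cvtColor(c[1]['frame'][120:220,220:320],cv2.COLOR_RGB2BGR)
im2=cv2.cvtColor(c[0]['frame'][150:350,180:380],cv2.COLOR_RGB2BGR)
cv2.imwrite('pics/s10c.png',np.hstack([cv2.resize(im,(400,400),interpolation=cv2.INTER_CUBIC),cv2.resize(im2,(400,400))]))
to(589.5,141,98,-84)
E
```

```text
shift [-0.0005  0.0072 -0.0003] twist -0.26 now [589.9 140.6 105.2] [-90.7  -0.  -84.3] t 11.9 F [-0.2 -0.5 -2.1] op 0.0339
```

View pics/s10c.png

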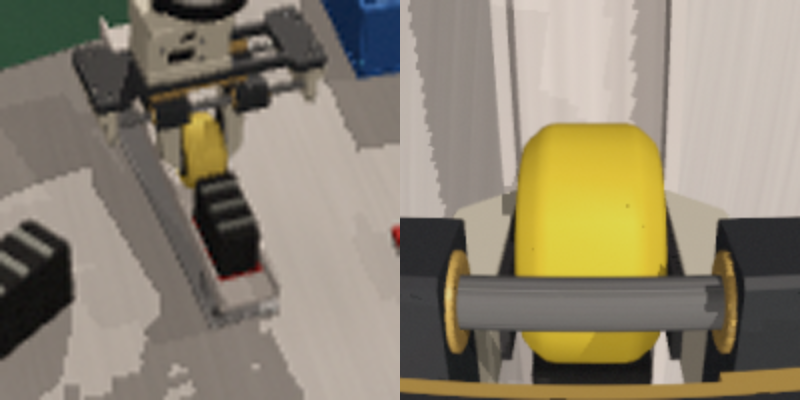

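Wheel sits centred between the walls (crop column 590) just uphill of the stopper. Easing it down.

>>> send_rows --motion '[[[0,0.002,0,0],[0,0.004,0,0],[0,0.005,0,0],[0,0.006,0,0],[0,0.006,0,0]]]' --grip_force 8

```text
time: 12.4
tool_pos: [0.5898, 0.1406, 0.0991]
tool_rot: [-1.583, -0.001, -1.471]
contact_force: [-1.4, -0.0, -1.8]
opening: 0.0339
```

>>> send_rows --motion '[[[0,0.001,0,0],[0,0.002,0,0],[0,0.002,0,0]]]'

```text
time: 12.7
tool_pos: [0.5898, 0.1406, 0.0986]
tool_rot: [-1.582, -0.001, -1.471]
contact_force: [-4.0, -0.1, 9.5]
opening: 0.0343
```

>>> send_rows --motion '[[[0.001,-0.001,0,0],[0.002,-0.001,0,0],[0.002,-0.001,0,0]]]'

```text
time: 13.0
tool_pos: [0.59, 0.1384, 0.0994]
tool_rot: [-1.582, -0.001, -1.471]
contact_force: [0.9, -0.4, -1.7]
opening: 0.0342
```

>>> send_rows --motion '[[[0,0,0,0],[0,0,0,0],[0,0,0,0],[0,0,0,0]]]' --gripper 0.6

```text
time: 13.4
tool_pos: [0.5901, 0.1384, 0.0995]
tool_rot: [-1.582, -0.001, -1.471]
contact_force: [0.4, -0.3, 0.5]
opening: 0.0543
```

>>> send_rows --motion '[[[0,-0.015,0,0],[0,-0.05,0,0],[0,-0.09,0,0],[0,-0.09,0,0]]]'

```text
time: 13.8
tool_pos: [0.5939, 0.139, 0.1955]
tool_rot: [-1.571, -0.001, -1.471]
contact_force: [-0.0, 0.3, 0.6]
opening: 0.055
```

```bash
python3 - <<'E'
from h import *
pickle.dump([save('wrist','w11.png'),save('side','s11.png')],open('w11.pkl','wb'))
c=pickle.load(open('w11.pkl','rb'))
im=cv2.cvtColor(c[1]['frame'][120:220,220:320],cv2.COLOR_RGB2BGR)
im2=cv2.cvtColor(c[0]['frame'][150:350,180:380],cv2.COLOR_RGB2BGR)
cv2.imwrite('pics/s11c.png',np.hstack([cv2.resize(im,(400,400),interpolation=cv2.INTER_CUBIC),cv2.resize(im2,(400,400))]))
to(503.7,-234.6,170,-170)
E
```

```text
shift [ 0.3626  0.0218 -0.1244] twist 85.74 now [591.4 138.7 190.4] [-90.5  -0.1 -84.3] t 13.9 F [-0.4 -0.8 -0.7] op 0.0552
```

View pics/s11c.png

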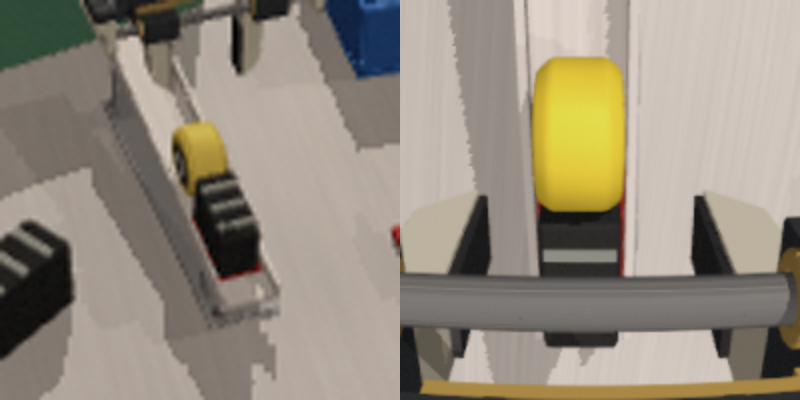

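Yellow rests in the channel against the stopper, side crop (200,158), wrist crop (578,135), released. Next, blue.

>>> send_rows --motion '[[[0.045,0.0,-0.016,8],[0.09,0.005,-0.031,16],[0.135,0.01,-0.046,24],[0.18,0.015,-0.062,32],[0.225,0.02,-0.077,40],[0.27,0.021,-0.093,48],[0.315,0.021,-0.108,56],[0.36,0.021,-0.124,64]]]'

```text
time: 14.7
tool_pos: [0.5025, -0.2333, 0.1693]
tool_rot: [-1.576, -0.009, -2.593]
contact_force: [1.4, 0.2, -0.0]
opening: 0.0551
```

```bash
python3 - <<'E'
from h import *
to(504,-235,160,-170)
E
```

```text
shift [-0.0005  0.0092  0.0023] twist 21.41 now [ 502.5 -233.3  169.3] [ -90.3   -0.5 -148.6] t 14.7 F [ 1.4  0.2 -0. ] op 0.0551
```

>>> send_rows --motion '[[[-0.0005,0.009,0.002,8],[-0.0005,0.009,0.002,16],[-0.0005,0.009,0.002,21.5],[-0.0005,0.009,0.002,21.5],[-0.0005,0.009,0.002,21.5]]]'

```text
time: 15.2
tool_pos: [0.5034, -0.2343, 0.1592]
tool_rot: [-1.574, -0.012, -2.966]
contact_force: [-0.4, -0.6, 0.5]
opening: 0.0552
```

```bash
python3 - <<'E'
from h import *
pickle.dump([save('wrist','w12.png')],open('w12.pkl','wb'))
to(504,-235,60,-170)
E
```

```text
shift [-0.0016  0.0995  0.001 ] twist 0.06 now [ 503.5 -234.4  159.5] [ -90.2   -0.7 -169.9] t 15.25 F [-0.4  0.8  0.1] op 0.0548
```

View pics/w12.png

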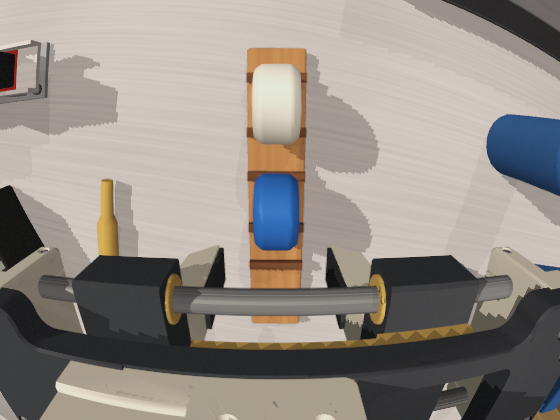

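The blue wheel is at (276,211), the same relative spot as yellow before its grasp; white is at (276,103).

>>> send_rows --motion '[[[-0.001,0.04,0.001,0],[-0.001,0.08,0.001,0],[-0.001,0.1,0.001,0],[-0.001,0.1,0.001,0],[-0.001,0.1,0.001,0]]]'

```text
time: 15.75
tool_pos: [0.5037, -0.2351, 0.0598]
tool_rot: [-1.574, -0.012, -2.965]
contact_force: [0.7, -0.2, 1.2]
opening: 0.0547
```

>>> send_rows --motion '[[[0,0,0,0],[0,0,0,0],[0,0,0,0],[0,0,0,0],[0,0,0,0]]]' --gripper 0.0 --grip_force 15

```text
time: 16.25
tool_pos: [0.5042, -0.2353, 0.0608]
tool_rot: [-1.572, -0.011, -2.965]
contact_force: [-1.3, 0.6, 6.5]
opening: 0.0342
```

>>> send_rows --motion '[[[0,-0.015,0,0],[0,-0.05,0,0],[0,-0.09,0,0],[0,-0.12,0,0],[0,-0.12,0,0]]]'

```text
time: 16.75
tool_pos: [0.5074, -0.2364, 0.1853]
tool_rot: [-1.567, -0.004, -2.965]
contact_force: [-0.5, -0.4, -1.7]
opening: 0.0337
```

```bash
python3 - <<'E'
from h import *
pickle.dump([save('wrist','w13.png')],open('w13.pkl','wb'))
n=np.array([np.cos(np.radians(96)),np.sin(np.radians(96))])
print(np.array([590,138.4])+66*n)
to(583,204,190,-84)
E
```

```text
[583.10112142 204.03844509]
shift [-0.153  -0.0091 -0.4193] twist -85.86 now [ 506.2 -235.7  182.5] [ -89.9   -0.4 -169.9] t 16.8 F [-0.2 -0.1 -2.7] op 0.0339
```

View pics/w13.png

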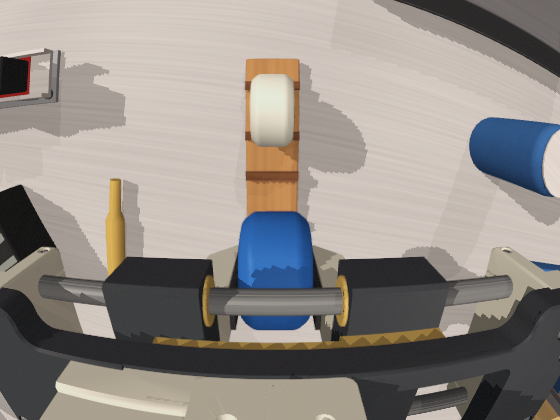

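>>> send_rows --motion '[[[-0.018,-0.009,-0.05,-8],[-0.036,-0.009,-0.1,-16],[-0.054,-0.009,-0.15,-24],[-0.072,-0.009,-0.2,-32],[-0.09,-0.009,-0.25,-40],[-0.108,-0.009,-0.3,-48],[-0.126,-0.009,-0.35,-56],[-0.145,-0.009,-0.4,-64]]]'

```text
time: 17.6
tool_pos: [0.5728, 0.1597, 0.1877]
tool_rot: [-1.581, -0.006, -1.842]
contact_force: [0.1, -0.1, -1.7]
opening: 0.0338
```

```bash
python3 - <<'E'
from h import *
to(583,204,180,-84)
E
```

```text
shift [-0.0454  0.0075 -0.0019] twist -21.53 now [572.8 159.7 187.7] [ -90.6   -0.3 -105.5] t 17.6 F [ 0.1 -0.1 -1.7] op 0.0338
```

>>> send_rows --motion '[[[-0.025,0.003,-0.001,-8],[-0.0455,0.0075,-0.002,-16],[-0.0455,0.0075,-0.002,-21.5],[-0.0455,0.0075,-0.002,-21.5],[-0.0455,0.0075,-0.002,-21.5]]]'

```text
time: 18.1
tool_pos: [0.5823, 0.2037, 0.1784]
tool_rot: [-1.585, -0.002, -1.469]
contact_force: [-1.2, 0.2, -1.3]
opening: 0.0339
```

```bash
python3 - <<'E'
from h import *
to(583,204,119,-84)
E
```

```text
shift [-0.0004  0.0594  0.0016] twist -0.19 now [582.3 203.7 178.4] [-90.8  -0.1 -84.2] t 18.1 F [-1.2  0.2 -1.3] op 0.0339
```

>>> send_rows --motion '[[[0,0.025,0.001,0],[0,0.045,0.001,0],[0,0.06,0.001,0],[0,0.064,0.001,0],[0,0.064,0.001,0]]]'

```text
time: 18.6
tool_pos: [0.5821, 0.2029, 0.1138]
tool_rot: [-1.587, -0.003, -1.471]
contact_force: [-0.2, 0.4, -1.3]
opening: 0.0342
```

```bash
python3 - <<'E'
from h import *
pickle.dump([save('wrist','w14.png'),save('side','s14.png')],open('w14.pkl','wb'))
c=pickle.load(open('w14.pkl','rb'))
im=cv2.cvtColor(c[1]['frame'][120:220,220:320],cv2.COLOR_RGB2BGR)
im2=cv2.cvtColor(c[0]['frame'][150:350,180:380],cv2.COLOR_RGB2BGR)
cv2.imwrite('pics/s14c.png',np.hstack([cv2.resize(im,(400,400),interpolation=cv2.INTER_CUBIC),cv2.resize(im2,(400,400))]))
to(583,204,108,-84)
E
```

```text
shift [-0.0007  0.0072  0.0002] twist -0.26 now [582.9 203.4 115.2] [-90.7  -0.1 -84.3] t 18.7 F [ 1.1  0.  -1.5] op 0.0339
```

View pics/s14c.png

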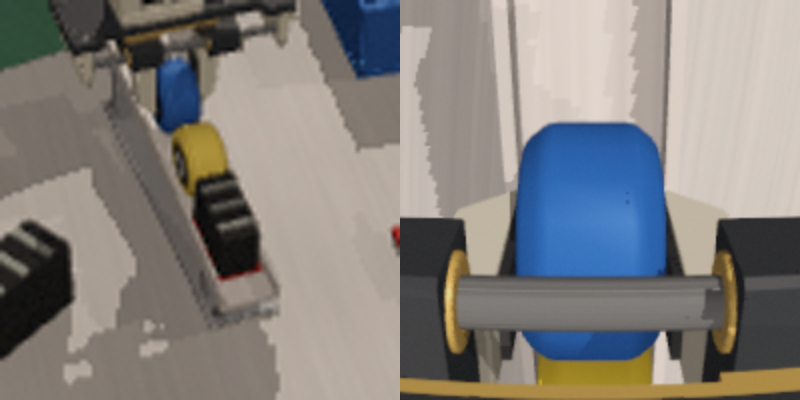

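Blue is centred (590) just above the channel behind yellow. Easing it down.

>>> send_rows --motion '[[[0,0.002,0,0],[0,0.004,0,0],[0,0.005,0,0],[0,0.006,0,0],[0,0.006,0,0]]]' --grip_force 8

```text
time: 19.2
tool_pos: [0.5828, 0.2033, 0.1091]
tool_rot: [-1.584, -0.002, -1.471]
contact_force: [0.0, 0.1, -1.8]
opening: 0.0338
```

>>> send_rows --motion '[[[0,0.001,0,0],[0,0.0015,0,0],[0,0.0015,0,0]]]'

```text
time: 19.5
tool_pos: [0.5829, 0.2034, 0.1084]
tool_rot: [-1.583, -0.002, -1.47]
contact_force: [-2.4, -0.5, 5.4]
opening: 0.0338
```

>>> send_rows --motion '[[[0.001,-0.0005,0,0],[0.002,-0.0005,0,0],[0.002,-0.0005,0,0]]]'

```text
time: 19.8
tool_pos: [0.583, 0.2012, 0.1086]
tool_rot: [-1.584, -0.002, -1.471]
contact_force: [0.5, 0.6, -2.4]
opening: 0.0336
```

>>> send_rows --motion '[[[0,0,0,0],[0,0,0,0],[0,0,0,0],[0,0,0,0]]]' --gripper 0.6

```text
time: 20.2
tool_pos: [0.5831, 0.2012, 0.1086]
tool_rot: [-1.583, -0.002, -1.471]
contact_force: [-0.7, -0.5, -0.6]
opening: 0.0546
```

>>> send_rows --motion '[[[0,-0.015,0,0],[0,-0.05,0,0],[0,-0.09,0,0],[0,-0.11,0,0],[0,-0.11,0,0]]]'

```text
time: 20.7
tool_pos: [0.586, 0.202, 0.2225]
tool_rot: [-1.576, -0.002, -1.471]
contact_force: [-0.7, 0.0, -0.5]
opening: 0.0551
```

```bash
python3 - <<'E'
from h import *
pickle.dump([save('wrist','w15.png'),save('side','s15.png')],open('w15.pkl','wb'))
c=pickle.load(open('w15.pkl','rb'))
im=cv2.cvtColor(c[1]['frame'][120:220,220:320],cv2.COLOR_RGB2BGR)
im2=cv2.cvtColor(c[0]['frame'][150:350,180:380],cv2.COLOR_RGB2BGR)
cv2.imwrite('pics/s15c.png',np.hstack([cv2.resize(im,(400,400),interpolation=cv2.INTER_CUBIC),cv2.resize(im2,(400,400))]))
to(583,150,220,-84)
E
```

```text
shift [ 0.0512 -0.0016 -0.0064] twist -0.26 now [584.2 201.6 218.2] [-90.7  -0.1 -84.3] t 20.8 F [-0.7 -0.3 -0.7] op 0.0552
```

View pics/s15c.png

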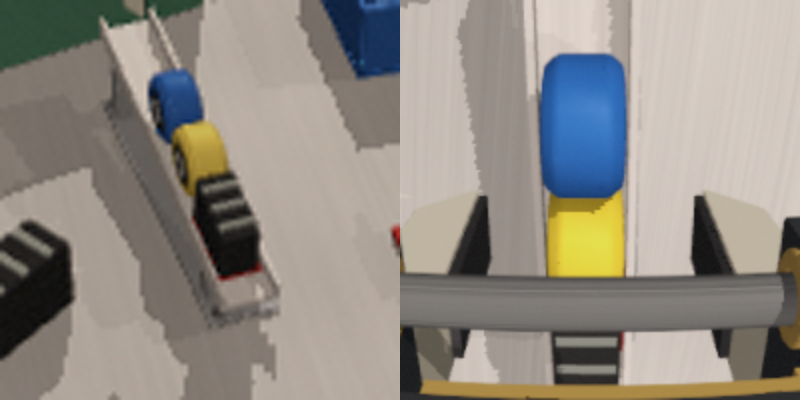

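All three sit in a row in the channel (side crop: blue (177,103), yellow (200,158), stopper (228,222)). Clearing the arm for a last top view.

>>> send_rows --motion '[[[0,-0.04,0,0],[0,-0.06,-0.04,0],[0,-0.06,-0.09,0],[0,-0.06,-0.14,0],[0,-0.06,-0.18,0],[0,-0.06,-0.18,0],[0,-0.06,-0.18,0]]]'

```text
time: 21.5
tool_pos: [0.4053, 0.1838, 0.2798]
tool_rot: [-1.585, -0.003, -1.47]
contact_force: [0.2, 0.1, 0.7]
opening: 0.0549
```

```bash
python3 - <<'E'
from h import *
T=save('top','t16.png');S=save('side','s16.png')
n=np.array([np.cos(np.radians(96)),np.sin(np.radians(96))])
ims=[]
for nm,c,b in(('t',T,(140,130,290,230)),('s',S,(230,115,320,205))):
    x0,y0,x1,y1=b
    ims.append(cv2.resize(cv2.cvtColor(c['frame'][y0:y1,x0:x1],cv2.COLOR_RGB2BGR),(400,int(400*(y1-y0)/(x1-x0))),interpolation=cv2.INTER_CUBIC))
h=max(i.shape[0] for i in ims)
cv2.imwrite('pics/f.png',np.hstack([np.pad(i,((0,h-i.shape[0]),(0,0),(0,0))) for i in ims]))
for nm,lo,hi in (('y',(20,150,80),(32,255,255)),('b',(105,120,50),(125,255,255))):
    P=[]
    for c,b in ((T,(200,160,270,210)),(S,(245,125,300,190))):
        hs=cv2.cvtColor(c['frame'],cv2.COLOR_RGB2HSV);m=np.zeros((420,560),np.uint8);x0,y0,x1,y1=b
        m[y0:y1,x0:x1]=cv2.inRange(hs,lo,hi)[y0:y1,x0:x1]
        k,l,s,ce=cv2.connectedComponentsWithStats(m);i=1+np.argmax(s[1:,4]);P.append((c,*ce[i]));print(nm,s[i],ce[i],onz(c,*ce[i],.09))
    print('tri',tri(P))
E
```

```text
y [208 182  22  14 258] [218.51550388 187.91472868] [0.58972486 0.13511487 0.09      ]
y [263 151  14  18 139] [269.64028777 158.0647482 ] [0.58865573 0.13338866 0.09      ]
tri [0.58955082 0.13550987 0.08804953]
b [200 189   2   5   7] [200.28571429 191.14285714] [0.58148432 0.18501752 0.09      ]
b [257 138  13  18 136] [263.54411765 144.71323529] [0.58394319 0.20430762 0.09      ]
tri [0.57911737 0.18060386 0.11025032]
```

View pics/f.png

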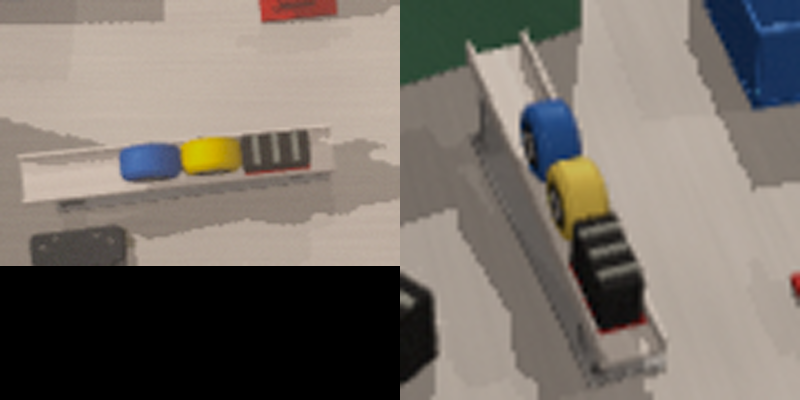

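View pics/t16.png

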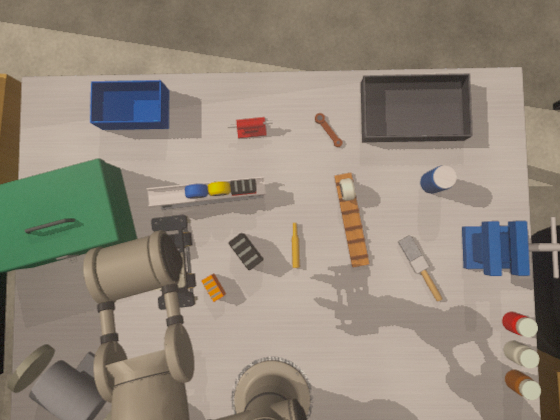

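The top view shows blue, yellow and stopper adjacent at (196,190), (219,188) and (244,187). White is still in its cradle at (346,189) and the bystanders are unmoved.

```bash
python3 -c "
from cell import hand_in
print(hand_in())"
```

```text
the job is handed in; nothing more can be done
None
```

I stood the smaller black block on the red band. I then lowered the yellow wheel into the chute on its uphill side and released it, and did the same with the blue wheel behind it. I handed in with the clock at about 21.6 s.

- **Stopper:** the last measurement, taken right after placing it, put it about 3 mm uphill of the band's centre, against a limit of 25 mm. It is centred between the walls.
- **Wheels:** the final side and top views showed yellow against the stopper and blue against yellow. The yellow-blue spacing measured about 62 mm. I saw no movement between the pictures taken after release.
- **Arm and bench:** the arm stood clear of everything when I handed in. The white wheel and the bystanders looked unmoved in the top view.

**Checks that disagreed or failed:**
- The overhead and wrist cameras differed by about 3.5 mm on the chute's sideways position. I used the wrist camera, measuring the stopper and band in the same picture.
- The colour-mask position fix for blue in the last top view failed because it caught only a sliver of the wheel. The 62 mm spacing is therefore read from the enlarged picture.

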